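Fill the last gap in the puzzle tray and sweep the bar over it

ROBOT

A 7-joint arm with a two-finger parallel gripper is mounted at the origin on the work surface. World frame = base frame: x ahead of the robot, y to its left, z up, the work surface at z = 0. Lengths are in m, angles in rad, forces in N, time in s.
With the tool pointing down it reaches from about 0.4 to 0.85 m from the base axis. Payload 10.4 kg.
Tool frame: the origin (TCP) lies on the mounting face of the last link; the fingertips stand r.tips_ahead ahead of it and the grasp point (between the pads) lies 164 mm ahead of it (r.tips_ahead is the distance from the TCP to the fingertips, in m); z points along the fingers, y is the line along which they close (so a half turn about z gives the same grasp; the last joint's range is limited). The gripper opens to 87 mm and grips with 3 to 60 N. Pads are 19 mm wide; open, the fingers measure 117 mm over their backs; the gripper's body (75 mm by 190 mm) begins 51 mm behind the grasp point.
Start: joints at [1.192, 0.332, -0.065, 1.46, 0.022, 1.35, -0.088], TCP at [0.218, -0.586, 0.405] pointing down, gripper open.
Joint ranges: [-2.6, 2.6], [-0.5, 2.12], [-1.47, 1.34], [0.16, 2.42], [-1.27, 4.41], [0.06, 2.06], [-2.6, 2.6]. Speed limits (rad/s): [2.22, 2.22, 2.79, 2.79, 3.14, 3.14, 3.14].

INTERFACE

Orientations are given as a unit quaternion [x, y, z, w].
In Python, from bench import telemetry, imaging, job, r gives the robot as it stands.
- The arm moves only by the tool move_arm, never from a script. Its argument "steps" is a list of rows, each an object of numbers: "dx", "dy", "dz": the shift along the tool's x, y, z in cm; "spin": the turn about the tool's z in rad. In form: [{"dx": .., "dy": .., "dz": .., "spin": ..}, ...]. A call has 1 to 12 rows; each row shifts and turns the commanded pose from where the row before left it, along the tool's axes as they then stand; what a row does not reach is not made up. A row lasts 1/10 s, in which the tool goes at most 50 mm and 8.59 degrees, less where a joint would pass 70% of its speed; a pose out of reach is approached as far as the arm can. A call with a gripper value outside its range is refused whole. "claw" is the finger opening in cm, from 0 to 8.7, set as the call begins (left out, the last holds). The fingers move at their own pace and stop on an object; "squeeze" is the grip in N (left out, the last holds). Time passes only in rows, so rows that do not move let the fingers close. It gives the time, the measured TCP pose, the force, the opening and the grip force at its end, in the units of the state.
- telemetry.read_state(): the state, without advancing time (a new reading comes with each control period).
- imaging.camera(name): name is "scene" or "side" or "wrist"; returns a dict with "img" (480x640x3 uint8, red, green, blue), "camera_matrix" (3x3 intrinsics, pixels), "R" (3x3) and "t" (3): a world point X has camera coordinates R X + t. Camera axes: x right, y down, z forward; pixel columns grow to the right and rows downward; lengths in m; the calibration is good to about 2 mm. A picture is of the moment at which its call begins. There is no depth.
- job.close_job(): hands the job in; it is judged then, once.
The state is a dict: "time": time; "joint_positions": joint angles; "joint_vel": joint speeds; "joint_torque": joint torques, N m; "ee_pos": TCP position; "eef_rot": TCP orientation; "ft_force": force on the tool from outside, world axes, zero at the start; "torque": the same for the moment, N m; "width": finger opening in m; "grip_force": force on a finger pad.
Only numpy, scipy, OpenCV 4.12 (cv2) and the standard library are available. Lean on these libraries where they do the work, as an engineer would, in place of code of your own. Each camera call takes 0.05 s, during which the arm holds its last target. There are 200 camera calls.

TASK

Lower the red duck piece, without dropping it, into the empty compartment of the beech tray (the one with grey felt on its floor), so that it lies flat and nothing sticks up above the rim. Once it is released, check the filling by sliding the dark bar by its knob along the rim, over all three compartments to the far end, and let go. Leave the yellow star and the green frog in their compartments and the tall-handled blue fish where it stands on the table.

Things in the scene. Friction and masses are not known exactly. Their poses are not given: they have to be found in the camera images.
- duck: Red duck puzzle piece to be packed, flat on the table: a 20 mm thick duck outline (orange beak) within 33 mm of its centre, with an upright round red knob, 22 mm in diameter and 32 mm tall, at the centre (52 mm tall in all, about 60 g). Origin: on the underside, below the knob's axis; z up. It fits the compartment any way round.
- felt: Grey felt, 64 x 64 x 2 mm, fixed on the floor of the empty compartment, at its centre (which of the three is empty varies). Origin in the middle of its underside, 6 mm above the table. Axes parallel to the tray's: y along the row of compartments towards the bar's parking end, x across it, away from the robot.
- tray: Fixed beech tray; origin under the middle compartment's centre, at table height, axes as the felt's. Three compartments in a row along y, 85 mm apart, each 80 (x) by 79 mm (y). The two long side walls, 8 mm thick, are the rim, 65 mm above the table; dividers and end walls are low, tops 22 mm above the table. The walls run on past the ends as bare rails. A seated duck's knob ends 5 mm below the rim.
- bar (a joint): Slide of the dark bar that lies across the tray and runs along its rim, 2 mm above it (things that stick up stop it): 0 at the parking end (tray +y, 185 mm from the tray's origin), growing as it slides towards tray -y over the compartments, 0.33 m at the far stop. Starts at 0 to 0.02. Moves easily (about 2 N) and stays where it is left.
- bar_knob (a point): Centre of the top of the bar's round upright knob (24 mm in diameter, 34 mm tall, top 113 mm above the table), on the row's centre line. The bar itself is 112 mm across the tray, 24 mm along it, 12 mm thick, its top 79 mm above the table. Axes parallel to the tray's.
- frog: Green frog piece, already packed in one compartment; 20 mm thick, within 32 mm of its centre, knob like the duck's (22 mm diameter, 52 mm tall in all). Origin: middle of the underside, below the knob. Leave it there.
- star: Yellow five-pointed star piece, already packed in another compartment; 20 mm thick, within 33 mm of its centre, knob like the duck's (52 mm tall in all). Origin: middle of the underside, below the knob. Leave it there.
- fish: Blue fish piece on the table near the duck, a bystander: 20 mm thick, within 33 mm of its centre, with a long 22 mm round handle, 90 mm tall in all, so it would stick up out of the tray. Origin: middle of the underside, below the handle. Leave it alone.
Mind the look-alikes: they are no part of the job. Of the things like the duck, leave any that is white; of the rest the smaller one is meant. There is more than one size of the star; the job needs the smaller.

How it is judged:
On the way, in this order (a step that is already met when the one before it is completed fails the run):
1. the duck lies flat on the felt in the empty compartment, released, while the bar is still parked (horizontal distance between duck and felt below 0.018 m and z of duck in the frame of felt below 0.007 m and angle between duck's own z axis and vertical below 0.12 rad and contact force between the fingers and duck below 0.1 N and value of joint bar below 0.04 m), for 0.2 s.
2. the bar has swept over all three compartments to the far end (value of joint bar above 0.305 m), for 0.1 s.
At the end, for the whole second after the job is handed in: Duck released and at rest on the felt (axis within 18 mm of its centre, underside within 5 mm of it, tilt under 0.12 rad); bar at the far end (joint above 0.305 m); frog and star within 20 mm and fish within 30 mm of their starts, upright within 0.15 rad (horizontal distance between duck and felt below 0.018 m and z of duck in the frame of felt below 0.007 m and angle between duck's own z axis and vertical below 0.12 rad and contact force between the fingers and duck below 0.1 N and value of joint bar above 0.305 m and linear speed of duck below 0.02 m/s and distance of each of frog, star from where it was at the start of the episode below 0.02 m and angle between each of frog, star, fish's own z axis and vertical below 0.15 rad and distance of fish from where it was at the start of the episode below 0.03 m); the robot touches nothing.
It fails at once if the blue fish is pushed more than 30 mm or tipped (distance of fish from where it was at the start of the episode above 0.03 m or angle between fish's own z axis and vertical above 0.3 rad).
It fails at once if the frog or the star is taken out of its compartment (lifted or moved more than 25 mm) (distance of any of frog, star from where it was at the start of the episode above 0.025 m).
It fails at once if the duck is dropped (it falls free faster than 0.75 m/s, about 30 mm of fall) (linear speed of duck above 0.75 m/s and contact force between the fingers and duck below 0.05 N).
It also fails if it takes over 50 s, if anything falls off the work surface, if the arm or the gripper's body presses on something with over 40 N, if the wrist force passes 120 N, or if a joint passes its speed limit or range.

## Working session

There is one attempt and no reset: what is moved stays moved. The work goes in short steps, Python scripts to look and compute and a tool call to move; the robot and the scene stay as the last step left them, time stands still between calls to the robot, and variables do not carry over. Pictures are saved under pics/ and viewed, at most 10 in all, crops included, and the job is handed in when it is done.

Besides the shell and the picture viewer there is one more tool, called after "Emit:" as a command line: name --argument value ..., lists and objects as JSON in quotes. move_arm: Moves the arm, as the interface text tells. Its arguments: {"type":"object","properties":{"steps":{"type":"array","items":{"type":"object","properties":{"dx":{"type":"number"},"dy":{"type":"number"},"dz":{"type":"number"},"spin":{"type":"number"}}}},"claw":{"type":"number"},"squeeze":{"type":"number"}},"required":["steps"]}

```bash
mkdir -p pics; ls; cat > h.py <<'E'
import numpy as np,cv2,pickle,sys
from bench import telemetry,imaging,job,r
def snap(n,tag):
    c=imaging.camera(n); cv2.imwrite(f'pics/{tag}.png',cv2.cvtColor(c['img'],cv2.COLOR_RGB2BGR)); pickle.dump(c,open(f'{tag}.pkl','wb')); return c
def ray(c,u,v,z):
    K,R,t=map(np.array,(c['camera_matrix'],c['R'],c['t'])); o=-R.T@t; d=R.T@np.linalg.inv(K)@[u,v,1]
    return o+d*(z-o[2])/d[2]
def proj(c,X):
    p=np.array(c['camera_matrix'])@(np.array(c['R'])@X+np.array(c['t'])); return p[:2]/p[2]
def load(tag): return pickle.load(open(f'{tag}.pkl','rb'))
E
python3 - <<'E'
from h import *
for n in('scene','side','wrist'):
    c=snap(n,n); print(n,-np.array(c['R']).T@c['t'])
s=telemetry.read_state(); print(s,r.tips_ahead)
E
```

```text
pics
scene [ 1.07670104 -0.03047901  0.76070916]
side [ 0.42433268 -0.52138374  0.67490817]
wrist [ 0.28063581 -0.5625953   0.38409931]
{'time': 0.15, 'joint_positions': array([ 1.19237682,  0.33270191, -0.06471985,  1.4606628 ,  0.02163047,
        1.3498959 , -0.08848534]), 'joint_vel': array([-0.00042755, -0.00133537,  0.00013438, -0.00264809, -0.00039976,
        0.00298429,  0.00055189]), 'joint_torque': array([-4.20943161e-04, -6.23638201e+01,  2.39891291e-02, -3.90143788e+01,
       -6.12671161e-02,  3.71466496e-02,  9.22279128e-05]), 'ee_pos': array([ 0.21771172, -0.58577452,  0.40419304]), 'eef_rot': array([ 9.84210757e-01,  1.76999861e-01, -1.16265158e-04, -4.71628375e-04]), 'ft_force': array([ 0.1188938 , -0.97198031,  0.9666228 ]), 'torque': array([0.01478986, 0.01899634, 0.03089706]), 'grip_force': 0.0, 'width': 0.08672486271997036} 0.1822
```

View pics/scene.png

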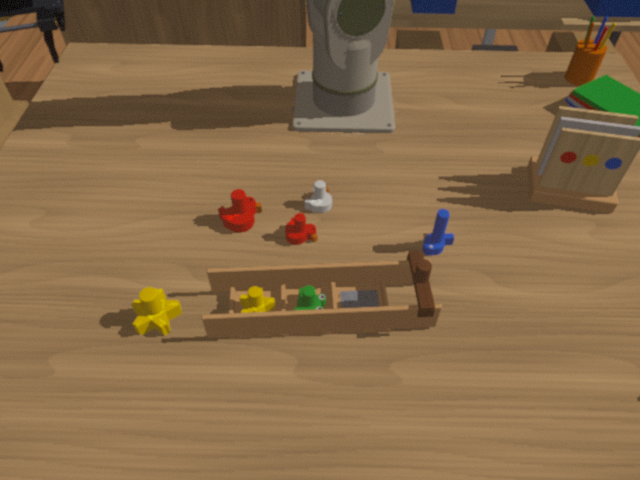

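View pics/side.png

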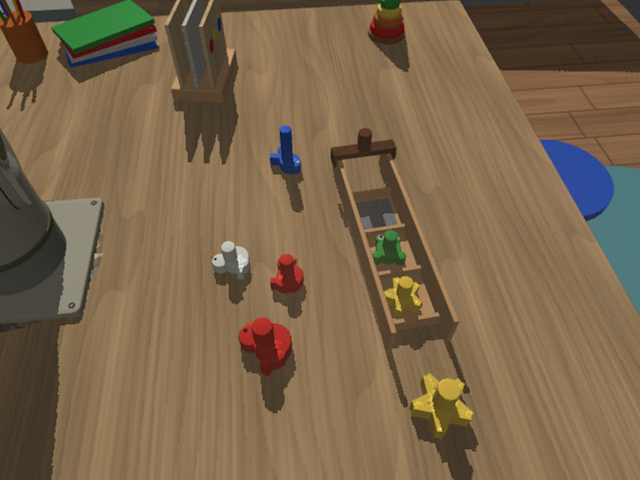

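Both views show three duck-like pieces, in scene pixels:
- (239,211): large red.
- (299,230): small red.
- (319,197): white, excluded.

The small red duck fits: it is not white and is the smaller of the red ones. The small star is in the tray; the large one, at (155,312), stays out of the job. The felt compartment is at scene (360,298), next to the bar. I'll confirm in an enlarged crop.

```bash
python3 - <<'E'
from h import *
a=cv2.imread('pics/scene.png')[170:350,200:460]; b=cv2.imread('pics/side.png')[110:350,225:465]
cv2.imwrite('pics/c1.png',cv2.resize(a,(780,540),interpolation=cv2.INTER_CUBIC))
cv2.imwrite('pics/c2.png',cv2.resize(b,(600,600),interpolation=cv2.INTER_CUBIC))
E
```

```text
(no output)
```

View pics/c1.png

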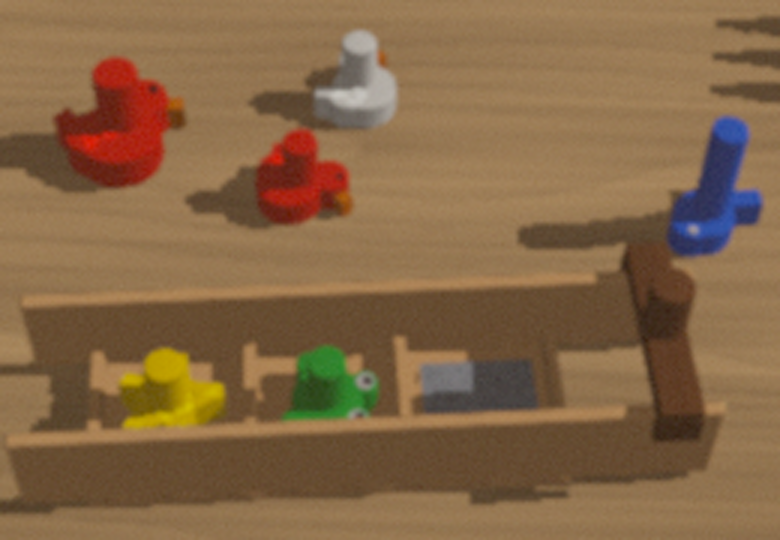

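View pics/c2.png

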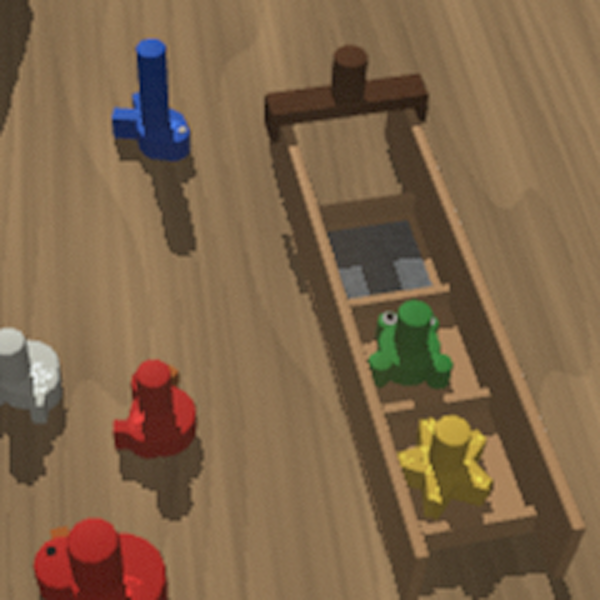

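The crops confirm the small red duck, with its knob top at scene (300.3,217) and side (286.6,259.6). The felt is in the compartment at the bar end. Next I triangulate the knob tops.

```bash
python3 - <<'E'
from h import *
S,D=load('scene'),load('side')
P=lambda c:np.array(c['camera_matrix'])@np.c_[np.array(c['R']),c['t']]
def tri(a,b):
    X=cv2.triangulatePoints(P(S),P(D),np.array(a,float),np.array(b,float))[:,0]; return X[:3]/X[3]
cs=lambda u,v:(200+(u+.5)/3-.5,170+(v+.5)/3-.5); cd=lambda u,v:(225+(u+.5)/2.5-.5,110+(v+.5)/2.5-.5)
pts=dict(duck=((301,141),(154,374),.052),frog=((325,358),(415,313),.058),star=((166,361),(453,431),.058),
 knob=((670,287),(350,57),.113),fish=((731,130),(152,47),.09),big=((115,70),(96,535),.06))
for k,(a,b,z) in pts.items():
    print(k,tri(cs(*a),cd(*b)).round(4),ray(S,*cs(*a),z)[:2].round(4),ray(D,*cd(*b),z)[:2].round(4))
# rim edges z=.065 and felt corners z=.008
for n,p in dict(r1a=(24,301),r1b=(596,279),r2a=(10,438),r2b=(626,411)).items(): print(n,ray(S,*cs(*p),.065)[:2].round(4))
for n,p in dict(fa=(420,363),fb=(533,360),fc=(537,409),fd=(424,412)).items(): print(n,ray(S,*cs(*p),.008)[:2].round(4))
for n,p in dict(fa=(330,233),fb=(412,222),fc=(433,285),fd=(348,297)).items(): print(n,ray(D,*cd(*p),.008)[:2].round(4))
E
```

```text
duck [ 0.4263 -0.0821  0.0497] [ 0.4285 -0.082 ] [ 0.4262 -0.0836]
frog [ 0.5898 -0.0604  0.0579] [ 0.5904 -0.0608] [ 0.5895 -0.0598]
star [ 0.5942 -0.1456  0.057 ] [ 0.5945 -0.1452] [ 0.5941 -0.1466]
knob [0.5762 0.1177 0.1102] [0.5799 0.1159] [0.5748 0.1166]
fish [0.4453 0.1688 0.0885] [0.4475 0.1678] [0.4448 0.1681]
big [ 0.3884 -0.197   0.0695] [ 0.3795 -0.1996] [ 0.3874 -0.1914]
r1a [ 0.5622 -0.2251]
r1b [0.5386 0.0865]
r2a [ 0.6484 -0.218 ]
r2b [0.6241 0.0959]
fa [ 0.5578 -0.0087]
fb [0.554  0.0559]
fc [0.587  0.0567]
fd [ 0.5906 -0.0064]
fa [0.5577 0.054 ]
fb [0.617  0.0578]
fc [ 6.199e-01 -1.000e-04]
fd [ 0.5607 -0.004 ]
```

Heights come out right (0.050, 0.058, 0.057, 0.110, 0.0885 m). The tray row, from the star, frog, bar knob and rims, is turned about 0.077 rad. That puts the felt centre at about (0.5835, 0.025) and the bar at about 0.007. I'll grip across the tray (tool y along tray x) so the gripper body clears the bar knob. The next script turns a target pose into rows.

```bash
cat >> h.py <<'E'
def plan(x,y,z,a,n):
    "rows (cm, rad) from the present TCP pose to xyz with tool x at world angle a"
    s=telemetry.read_state(); p=np.array(s['ee_pos']); q=s['eef_rot']; b=2*np.arctan2(q[1],q[0])
    b=(b-a+np.pi/2)%np.pi-np.pi/2+a if abs(b-a)>np.pi else b
    d=np.array([x,y,z])-p; sp=round((b-a)/n,2)
    print('pos',p.round(4),'yaw',round(b,4),'W',s['width'],'F',np.round(s['ft_force'],1),'grip',s['grip_force'],'t',s['time'])
    for i in range(n):
        c=b-sp*i; v=d/n*100
        print('{"dx":%.2f,"dy":%.2f,"dz":%.2f,"spin":%.2f},'%(np.cos(c)*v[0]+np.sin(c)*v[1],np.sin(c)*v[0]-np.cos(c)*v[1],-v[2],sp),end='')
    print()
E
python3 - <<'E'
from h import *
S=load('scene'); print('white',ray(S,200+359/3,170+42/3,.052))
plan(.4265,-.083,.300,np.pi/2+.077,16)
E
```

```text
white [ 0.34273306 -0.04873415  0.052     ]
pos [ 0.2177 -0.5858  0.4042] yaw 0.3559 W 0.08672486271997036 F [ 0.1 -1.   1. ] grip 0.0 t 0.15
{"dx":2.32,"dy":-2.49,"dz":0.65,"spin":-0.08},{"dx":2.51,"dy":-2.30,"dz":0.65,"spin":-0.08},{"dx":2.69,"dy":-2.09,"dz":0.65,"spin":-0.08},{"dx":2.84,"dy":-1.87,"dz":0.65,"spin":-0.08},{"dx":2.98,"dy":-1.64,"dz":0.65,"spin":-0.08},{"dx":3.10,"dy":-1.39,"dz":0.65,"spin":-0.08},{"dx":3.21,"dy":-1.14,"dz":0.65,"spin":-0.08},{"dx":3.29,"dy":-0.88,"dz":0.65,"spin":-0.08},{"dx":3.35,"dy":-0.61,"dz":0.65,"spin":-0.08},{"dx":3.39,"dy":-0.34,"dz":0.65,"spin":-0.08},{"dx":3.40,"dy":-0.07,"dz":0.65,"spin":-0.08},{"dx":3.40,"dy":0.20,"dz":0.65,"spin":-0.08},{"dx":3.37,"dy":0.47,"dz":0.65,"spin":-0.08},{"dx":3.32,"dy":0.74,"dz":0.65,"spin":-0.08},{"dx":3.25,"dy":1.00,"dz":0.65,"spin":-0.08},{"dx":3.16,"dy":1.26,"dz":0.65,"spin":-0.08},
```

Emit:
move_arm --steps '[{"dx":2.3,"dy":-2.5,"dz":0.6,"spin":-0.08},{"dx":2.5,"dy":-2.3,"dz":0.6,"spin":-0.08},{"dx":2.7,"dy":-2.1,"dz":0.6,"spin":-0.08},{"dx":2.8,"dy":-1.9,"dz":0.6,"spin":-0.08},{"dx":3.0,"dy":-1.6,"dz":0.6,"spin":-0.08},{"dx":3.1,"dy":-1.4,"dz":0.6,"spin":-0.08},{"dx":3.2,"dy":-1.1,"dz":0.6,"spin":-0.08},{"dx":3.3,"dy":-0.9,"dz":0.6,"spin":-0.08},{"dx":3.3,"dy":-0.6,"dz":0.6,"spin":-0.08},{"dx":3.4,"dy":-0.3,"dz":0.6,"spin":-0.08},{"dx":3.4,"dy":-0.1,"dz":0.6,"spin":-0.08},{"dx":3.4,"dy":0.2,"dz":0.6,"spin":-0.08}]' --claw 4.5 --squeeze 20

```text
time: 1.35
ee_pos: [0.3743, -0.2079, 0.3325]
eef_rot: [0.79, 0.613, -0.0, 0.0]
ft_force: [-0.4, -0.3, 0.2]
width: 0.0452
grip_force: 0.0
```

```bash
python3 - <<'E'
from h import *
plan(.4265,-.083,.300,np.pi/2+.077,6)
E
```

```text
pos [ 0.3743 -0.2079  0.3325] yaw 1.3189 W 0.045237759797844834 F [-0.4 -0.3  0.2] grip 0.0 t 1.35
{"dx":2.23,"dy":0.32,"dz":0.54,"spin":-0.05},{"dx":2.21,"dy":0.44,"dz":0.54,"spin":-0.05},{"dx":2.19,"dy":0.55,"dz":0.54,"spin":-0.05},{"dx":2.16,"dy":0.65,"dz":0.54,"spin":-0.05},{"dx":2.12,"dy":0.76,"dz":0.54,"spin":-0.05},{"dx":2.08,"dy":0.87,"dz":0.54,"spin":-0.05},
```

Emit:
move_arm --steps '[{"dx":2.2,"dy":0.3,"dz":0.5,"spin":-0.05},{"dx":2.2,"dy":0.4,"dz":0.5,"spin":-0.05},{"dx":2.2,"dy":0.6,"dz":0.5,"spin":-0.06},{"dx":2.2,"dy":0.6,"dz":0.5,"spin":-0.06},{"dx":2.1,"dy":0.8,"dz":0.6,"spin":-0.06},{"dx":2.1,"dy":0.9,"dz":0.6,"spin":-0.05},{},{}]'

```text
$.steps[6]: bad value
```

```bash
python3 - <<'E'
from h import *
c=snap('wrist','w1')
plan(.4265,-.083,.206,np.pi/2+.077,4)
print('expected knob px',proj(c,np.array([.4265,-.083,.052])))
E
```

```text
pos [ 0.3761 -0.203   0.3317] yaw 1.3295 W 0.045040719540999 F [ 2.3  5.1 -0.7] grip 0.0 t 1.4
{"dx":3.21,"dy":0.51,"dz":3.14,"spin":-0.08},{"dx":3.16,"dy":0.76,"dz":3.14,"spin":-0.08},{"dx":3.09,"dy":1.01,"dz":3.14,"spin":-0.08},{"dx":3.00,"dy":1.26,"dz":3.14,"spin":-0.08},
expected knob px [344.61545771  42.04625623]
```

View pics/w1.png

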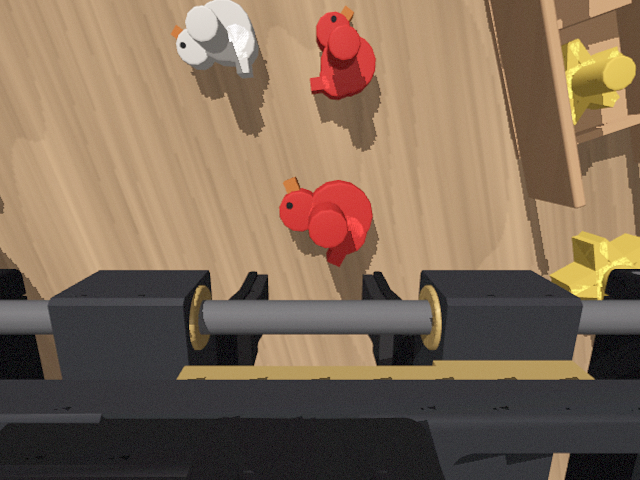

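The wrist view agrees: the small duck's knob top is at (344,43) and was predicted at (344.6,42). The empty rows got the last move refused, so I'm resending it with the correction.

Emit:
move_arm --steps '[{"dx":2.1,"dy":0.3,"dz":0.5,"spin":-0.05},{"dx":2.1,"dy":0.4,"dz":0.5,"spin":-0.05},{"dx":2.1,"dy":0.6,"dz":0.5,"spin":-0.06},{"dx":2.1,"dy":0.6,"dz":0.5,"spin":-0.06},{"dx":2.1,"dy":0.8,"dz":0.6,"spin":-0.05},{"dx":2.0,"dy":0.9,"dz":0.6,"spin":-0.05},{"dx":0},{"dx":0}]'

```text
$.steps[6]: bad value
```

```bash
python3 - <<'E'
from h import *
plan(.4265,-.083,.206,np.pi/2+.077,4)
E
```

```text
pos [ 0.3761 -0.203   0.3317] yaw 1.3295 W 0.045040719540999 F [ 2.3  5.1 -0.7] grip 0.0 t 1.4
{"dx":3.21,"dy":0.51,"dz":3.14,"spin":-0.08},{"dx":3.16,"dy":0.76,"dz":3.14,"spin":-0.08},{"dx":3.09,"dy":1.01,"dz":3.14,"spin":-0.08},{"dx":3.00,"dy":1.26,"dz":3.14,"spin":-0.08},
```

Rows need all four numbers.

Emit:
move_arm --steps '[{"dx":2.1,"dy":0.3,"dz":0.5,"spin":-0.05},{"dx":2.1,"dy":0.4,"dz":0.5,"spin":-0.05},{"dx":2.1,"dy":0.6,"dz":0.5,"spin":-0.06},{"dx":2.1,"dy":0.6,"dz":0.5,"spin":-0.06},{"dx":2.1,"dy":0.8,"dz":0.6,"spin":-0.05},{"dx":2.0,"dy":0.9,"dz":0.6,"spin":-0.05},{"dx":0,"dy":0,"dz":0,"spin":0},{"dx":0,"dy":0,"dz":0,"spin":0}]'

```text
time: 2.2
ee_pos: [0.4253, -0.0883, 0.3003]
eef_rot: [0.683, 0.73, -0.0, -0.0]
ft_force: [0.2, 0.2, 0.5]
width: 0.045
grip_force: 0.0
```

```bash
python3 - <<'E'
from h import *
plan(.4265,-.083,.206,np.pi/2+.077,4)
E
```

```text
pos [ 0.4253 -0.0883  0.3003] yaw 1.6377 W 0.04504884922621399 F [0.2 0.2 0.5] grip 0.0 t 2.2
{"dx":0.13,"dy":0.04,"dz":2.36,"spin":-0.00},{"dx":0.13,"dy":0.04,"dz":2.36,"spin":-0.00},{"dx":0.13,"dy":0.04,"dz":2.36,"spin":-0.00},{"dx":0.13,"dy":0.04,"dz":2.36,"spin":-0.00},
```

Emit:
move_arm --steps '[{"dx":0.5,"dy":0.2,"dz":2.0,"spin":-0.01},{"dx":0,"dy":0,"dz":2.0,"spin":0},{"dx":0,"dy":0,"dz":2.0,"spin":0},{"dx":0,"dy":0,"dz":2.0,"spin":0},{"dx":0,"dy":0,"dz":1.4,"spin":0},{"dx":0,"dy":0,"dz":0,"spin":0},{"dx":0,"dy":0,"dz":0,"spin":0}]'

```text
time: 2.9
ee_pos: [0.4268, -0.0842, 0.2071]
eef_rot: [0.68, 0.733, -0.0, -0.0]
ft_force: [-0.2, 0.4, 0.3]
width: 0.0449
grip_force: 0.0
```

Emit:
move_arm --steps '[{"dx":0,"dy":0,"dz":0,"spin":0},{"dx":0,"dy":0,"dz":0,"spin":0},{"dx":0,"dy":0,"dz":0,"spin":0},{"dx":0,"dy":0,"dz":0,"spin":0},{"dx":0,"dy":0,"dz":0,"spin":0},{"dx":0,"dy":0,"dz":0,"spin":0}]' --claw 1.0 --squeeze 20

```text
time: 3.5
ee_pos: [0.4269, -0.0839, 0.2071]
eef_rot: [0.68, 0.733, -0.0, 0.0]
ft_force: [-1.7, 0.1, 5.8]
width: 0.0216
grip_force: 20.0
```

```bash
python3 - <<'E'
from h import *
plan(.5835,.025,.300,np.pi/2+.077,8)
E
```

```text
pos [ 0.4269 -0.0839  0.2071] yaw 1.6457 W 0.021608777763963118 F [-1.7  0.1  5.8] grip 19.999931710772216 t 3.5
{"dx":1.21,"dy":2.05,"dz":-1.16,"spin":-0.00},{"dx":1.21,"dy":2.05,"dz":-1.16,"spin":-0.00},{"dx":1.21,"dy":2.05,"dz":-1.16,"spin":-0.00},{"dx":1.21,"dy":2.05,"dz":-1.16,"spin":-0.00},{"dx":1.21,"dy":2.05,"dz":-1.16,"spin":-0.00},{"dx":1.21,"dy":2.05,"dz":-1.16,"spin":-0.00},{"dx":1.21,"dy":2.05,"dz":-1.16,"spin":-0.00},{"dx":1.21,"dy":2.05,"dz":-1.16,"spin":-0.00},
```

Emit:
move_arm --steps '[{"dx":0,"dy":0,"dz":-1.0,"spin":0},{"dx":0,"dy":0,"dz":-2.5,"spin":0},{"dx":0,"dy":0,"dz":-3.0,"spin":0},{"dx":0,"dy":0,"dz":-3.0,"spin":0},{"dx":0.7,"dy":1.4,"dz":-1.0,"spin":0},{"dx":1.5,"dy":2.5,"dz":0,"spin":0},{"dx":1.5,"dy":2.5,"dz":0,"spin":0},{"dx":1.5,"dy":2.5,"dz":0,"spin":0},{"dx":1.5,"dy":2.5,"dz":0,"spin":0},{"dx":1.5,"dy":2.5,"dz":0,"spin":0},{"dx":1.5,"dy":2.5,"dz":0,"spin":0},{"dx":0,"dy":0,"dz":0,"spin":0}]'

```text
time: 4.7
ee_pos: [0.5845, 0.0279, 0.312]
eef_rot: [0.679, 0.734, 0.001, -0.001]
ft_force: [-0.5, 1.1, -0.4]
width: 0.0215
grip_force: 20.0
```

```bash
python3 - <<'E'
from h import *
c=snap('scene','s2'); d=snap('side','d2')
plan(.5835,.025,.225,np.pi/2+.077,1)
a=cv2.resize(c['img'][190:350,270:470],(400,320),interpolation=3); b=cv2.resize(d['img'][110:270,265:465],(400,320),interpolation=3)
cv2.imwrite('pics/p2.png',np.hstack([a,b])[:,:,::-1])
E
```

```text
pos [0.5829 0.0256 0.3117] yaw 1.6469 W 0.02145598295247845 F [-0.1 -0.7 -0.5] grip 19.99994006473571 t 4.8
{"dx":-0.06,"dy":0.06,"dz":8.67,"spin":-0.00},
```

View pics/p2.png

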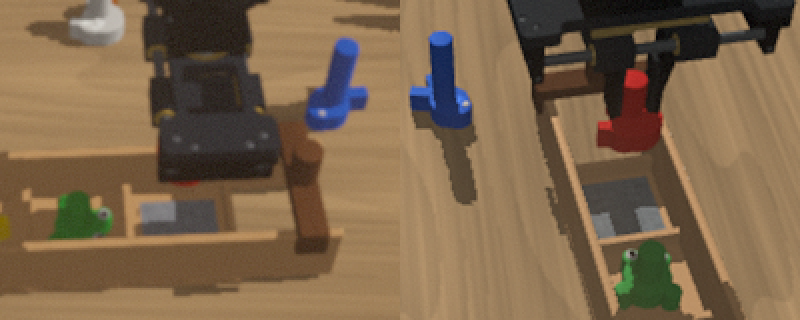

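The duck is held upright above the felt compartment, and the gripper clears the bar knob. Lowering now.

Emit:
move_arm --steps '[{"dx":0,"dy":0,"dz":1.5,"spin":0},{"dx":0,"dy":0,"dz":2.0,"spin":0},{"dx":0,"dy":0,"dz":2.0,"spin":0},{"dx":0,"dy":0,"dz":1.5,"spin":0},{"dx":0,"dy":0,"dz":1.0,"spin":0},{"dx":0,"dy":0,"dz":0.8,"spin":0},{"dx":0,"dy":0,"dz":0.4,"spin":0},{"dx":0,"dy":0,"dz":0.3,"spin":0},{"dx":0,"dy":0,"dz":0,"spin":0},{"dx":0,"dy":0,"dz":0,"spin":0}]'

```text
time: 5.8
ee_pos: [0.5832, 0.0252, 0.2172]
eef_rot: [0.68, 0.733, 0.0, 0.0]
ft_force: [0.4, -0.3, -0.2]
width: 0.0213
grip_force: 20.0
```

Emit:
move_arm --steps '[{"dx":0,"dy":0,"dz":0.1,"spin":0},{"dx":0,"dy":0,"dz":0.1,"spin":0},{"dx":0,"dy":0,"dz":0,"spin":0},{"dx":0,"dy":0,"dz":0,"spin":0}]'

```text
time: 6.2
ee_pos: [0.5831, 0.0252, 0.2152]
eef_rot: [0.68, 0.733, 0.0, 0.0]
ft_force: [-0.7, -0.7, 4.5]
width: 0.0213
grip_force: 20.0
```

Emit:
move_arm --steps '[{"dx":0,"dy":0,"dz":0,"spin":0},{"dx":0,"dy":0,"dz":0,"spin":0},{"dx":0,"dy":0,"dz":0,"spin":0},{"dx":0,"dy":0,"dz":0,"spin":0},{"dx":0,"dy":0,"dz":0,"spin":0}]' --claw 3.4

```text
time: 6.7
ee_pos: [0.583, 0.0252, 0.2147]
eef_rot: [0.68, 0.733, -0.0, -0.0]
ft_force: [0.1, 0.0, -0.2]
width: 0.0338
grip_force: 0.0
```

Emit:
move_arm --steps '[{"dx":0,"dy":0,"dz":-0.5,"spin":0},{"dx":0,"dy":0,"dz":-1.5,"spin":0},{"dx":0,"dy":0,"dz":-2.0,"spin":0},{"dx":0,"dy":0,"dz":-3.0,"spin":0},{"dx":0,"dy":0,"dz":-3.0,"spin":0},{"dx":0,"dy":0,"dz":-1.5,"spin":0},{"dx":0,"dy":0,"dz":0,"spin":0}]'

```text
time: 7.4
ee_pos: [0.5835, 0.0255, 0.3326]
eef_rot: [0.68, 0.733, 0.001, 0.002]
ft_force: [-0.0, 0.1, -0.2]
width: 0.0342
grip_force: 0.0
```

```bash
python3 - <<'E'
from h import *
c=snap('wrist','w3'); d=snap('side','d3')
plan(.5765,.1165,.275,np.pi/2+.077,1)
a=cv2.resize(c['img'],(480,360),interpolation=3); b=cv2.resize(d['img'][110:290,280:440],(320,360),interpolation=3)
cv2.imwrite('pics/p3.png',np.hstack([a,b])[:,:,::-1])
for z,X in dict(felt=(.5835,.025,.06),knob=(.577,.117,.113)).items(): print(z,proj(c,np.array(X))*.75,(proj(d,np.array(X))-[280,110])*2+[480,0])
E
```

```text
pos [0.5828 0.0251 0.3293] yaw 1.6457 W 0.03396099416643654 F [-0.6 -1.   0.4] grip 0.0 t 7.5
{"dx":9.17,"dy":0.06,"dz":5.43,"spin":-0.00},
felt [235.03017625 182.77353398] [673.84627423 167.70882203]
knob [235.69323311  74.01251547] [651.91341194  44.48874787]
```

View pics/p3.png

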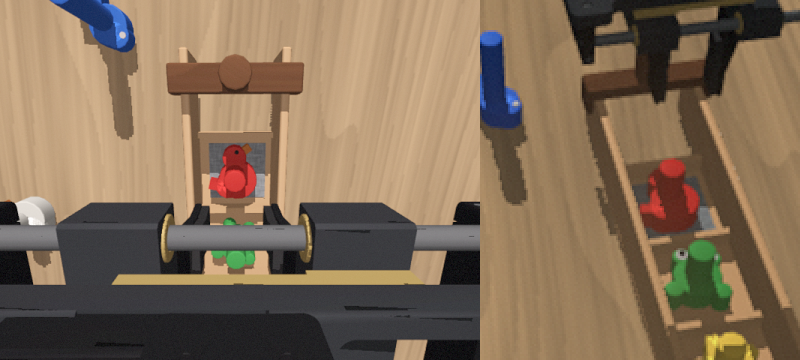

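The duck lies flat and centred on the felt: its knob is at (235,180), predicted (235,183). The bar knob is at (235,72), straight ahead. Going to the bar knob.

Emit:
move_arm --steps '[{"dx":1.5,"dy":0,"dz":0,"spin":0},{"dx":2.5,"dy":0,"dz":0,"spin":0},{"dx":2.7,"dy":0,"dz":0,"spin":0},{"dx":2.5,"dy":0.1,"dz":0,"spin":0},{"dx":0,"dy":0,"dz":0,"spin":0},{"dx":0,"dy":0,"dz":2.0,"spin":0},{"dx":0,"dy":0,"dz":2.5,"spin":0},{"dx":0,"dy":0,"dz":1.5,"spin":0},{"dx":0,"dy":0,"dz":0,"spin":0},{"dx":0,"dy":0,"dz":0,"spin":0}]' --claw 4.5

```text
time: 8.5
ee_pos: [0.5771, 0.1172, 0.2699]
eef_rot: [0.68, 0.733, -0.0, -0.0]
ft_force: [-0.6, 0.4, 0.8]
width: 0.0451
grip_force: 0.0
```

Emit:
move_arm --steps '[{"dx":0,"dy":0,"dz":0,"spin":0},{"dx":0,"dy":0,"dz":0,"spin":0},{"dx":0,"dy":0,"dz":0,"spin":0},{"dx":0,"dy":0,"dz":0,"spin":0},{"dx":0,"dy":0,"dz":0,"spin":0},{"dx":0,"dy":0,"dz":0,"spin":0}]' --claw 1.0 --squeeze 15

```text
time: 9.1
ee_pos: [0.5769, 0.117, 0.2702]
eef_rot: [0.68, 0.733, -0.0, 0.0]
ft_force: [-4.2, -1.0, 6.0]
width: 0.0237
grip_force: 15.0
```

```bash
python3 - <<'E'
from h import *
plan(.601,-.205,.270,np.pi/2+.077,12)
E
```

```text
pos [0.5769 0.117  0.2702] yaw 1.6458 W 0.023659785381233367 F [-4.2 -1.   6. ] grip 14.999440954998136 t 9.1
{"dx":-2.69,"dy":-0.00,"dz":0.00,"spin":-0.00},{"dx":-2.69,"dy":-0.00,"dz":0.00,"spin":-0.00},{"dx":-2.69,"dy":-0.00,"dz":0.00,"spin":-0.00},{"dx":-2.69,"dy":-0.00,"dz":0.00,"spin":-0.00},{"dx":-2.69,"dy":-0.00,"dz":0.00,"spin":-0.00},{"dx":-2.69,"dy":-0.00,"dz":0.00,"spin":-0.00},{"dx":-2.69,"dy":-0.00,"dz":0.00,"spin":-0.00},{"dx":-2.69,"dy":-0.00,"dz":0.00,"spin":-0.00},{"dx":-2.69,"dy":-0.00,"dz":0.00,"spin":-0.00},{"dx":-2.69,"dy":-0.00,"dz":0.00,"spin":-0.00},{"dx":-2.69,"dy":-0.00,"dz":0.00,"spin":-0.00},{"dx":-2.69,"dy":-0.00,"dz":0.00,"spin":-0.00},
```

Emit:
move_arm --steps '[{"dx":-1.0,"dy":0,"dz":0,"spin":0},{"dx":-2.0,"dy":0,"dz":0,"spin":0},{"dx":-2.0,"dy":0,"dz":0,"spin":0},{"dx":-2.0,"dy":0,"dz":0,"spin":0},{"dx":-2.0,"dy":0,"dz":0,"spin":0},{"dx":-2.0,"dy":0,"dz":0,"spin":0},{"dx":-2.0,"dy":0,"dz":0,"spin":0},{"dx":-2.0,"dy":0,"dz":0,"spin":0},{"dx":0,"dy":0,"dz":0,"spin":0}]'

```text
time: 10.0
ee_pos: [0.5888, -0.0366, 0.2702]
eef_rot: [0.682, 0.732, -0.0, 0.001]
ft_force: [-0.6, -1.9, 4.1]
width: 0.023
grip_force: 15.0
```

Emit:
move_arm --steps '[{"dx":-2.0,"dy":0,"dz":0,"spin":0},{"dx":-2.0,"dy":0,"dz":0,"spin":0},{"dx":-2.0,"dy":0,"dz":0,"spin":0},{"dx":-2.0,"dy":0,"dz":0,"spin":0},{"dx":-2.0,"dy":0,"dz":0,"spin":0},{"dx":-2.0,"dy":0,"dz":0,"spin":0},{"dx":-2.0,"dy":0,"dz":0,"spin":0},{"dx":-1.5,"dy":0,"dz":0,"spin":0},{"dx":-1.0,"dy":0,"dz":0,"spin":0},{"dx":0,"dy":0,"dz":0,"spin":0},{"dx":0,"dy":0,"dz":0,"spin":0}]'

```text
time: 11.1
ee_pos: [0.6013, -0.1981, 0.2703]
eef_rot: [0.68, 0.733, 0.001, 0.001]
ft_force: [5.5, -0.6, 0.3]
width: 0.0234
grip_force: 15.0
```

The bar travelled 0.316 m from a start of at least 0, so its joint is above 0.305. Releasing and lifting away.

Emit:
move_arm --steps '[{"dx":0,"dy":0,"dz":0,"spin":0},{"dx":0,"dy":0,"dz":0,"spin":0},{"dx":0,"dy":0,"dz":0,"spin":0},{"dx":0,"dy":0,"dz":0,"spin":0},{"dx":0,"dy":0,"dz":-1.0,"spin":0},{"dx":0,"dy":0,"dz":-2.0,"spin":0},{"dx":0,"dy":0,"dz":-3.0,"spin":0},{"dx":0,"dy":0,"dz":-3.0,"spin":0},{"dx":0,"dy":0,"dz":-2.0,"spin":0},{"dx":0,"dy":0,"dz":0,"spin":0},{"dx":0,"dy":0,"dz":0,"spin":0}]' --claw 4.5

```text
time: 12.2
ee_pos: [0.6006, -0.197, 0.3802]
eef_rot: [0.68, 0.733, 0.0, 0.0]
ft_force: [0.2, -0.0, -0.8]
width: 0.0448
grip_force: 0.0
```

```bash
python3 - <<'E'
from h import *
c=snap('scene','s4'); d=snap('side','d4')
a=cv2.resize(c['img'][180:360,190:460],(420,280),interpolation=3); b=cv2.resize(d['img'][100:380,260:480],(330,420),interpolation=3)
o=np.zeros((420,750,3),np.uint8); o[:280,:420]=a; o[:,420:]=b
cv2.imwrite('pics/p4.png',o[:,:,::-1])
X=np.array([.6015,-.198,.113]);print('knob',(proj(c,X)-[190,180])*420/270,(proj(d,X)-[260,100])*1.5+[420,0])
s=telemetry.read_state();print(s['ft_force'],s['width'],s['time'])
E
```

```text
knob [ 40.92910851 143.44932728] [669.10848571 288.32963381]
[ 0.48015903 -0.39000137 -0.40881267] 0.04498939592295951 12.3
```

View pics/p4.png

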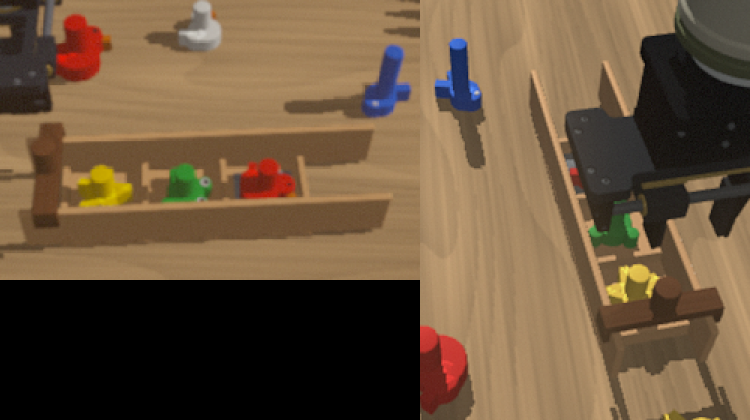

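The bar is at the far end, with its knob at (44,142) where (41,143) was predicted. The duck lies flat at (268,180), and the frog, star and fish have not moved. Handing in.

```bash
python3 -c "
from bench import job; print(job.close_job())"
```

```text
the job is handed in; nothing more can be done
None
```

The small red duck lies flat and released on the felt, the bar was slid by its knob to the far end and let go, and the frog, star and fish looked unmoved in the last pictures; I handed the job in at about 12.3 s, and no verdict came back.

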